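# Press and turn the water tank's stopcock shut

## Robot

A 6-joint arm with a two-finger parallel gripper is mounted at the origin on the work surface. World frame = base frame: x ahead of the robot, y to its left, z up, the work surface at z = 0. Lengths are in m, angles in rad, forces in N, time in s.
With the tool pointing down it reaches from about 0.3 to 0.75 m from the base axis. Payload 8.5 kg.
Tool frame: the origin (TCP) lies on the front face of the gripper's body, between the roots of the fingers; the fingertips stand 73 mm ahead of it and the grasp point (between the pads) lies 54 mm ahead of it; z points along the fingers, y is the line along which they close (so a half turn about z gives the same grasp; the last joint's range is limited). The gripper opens to 85 mm and grips with 20 to 120 N. Pads are 22 mm wide; open, the fingers measure 114 mm over their backs; the gripper's body (76 mm by 85 mm) begins 54 mm behind the grasp point. The pads swing forward as they close: fully open they stand 13 mm farther back than shut.
Start: joints at [-1.505, 0.381, 1.297, -0, 1.464, -0.215], TCP at [0.152, -0.528, 0.304] pointing down, gripper open.
Joint ranges: [-3.11, 3.11], [-0.89, 2.33], [0.22, 2.48], [-1.42, 4.56], [0.17, 2.85], [-2.88, 2.88]. Speed limits (rad/s): [2.39, 2.39, 3.14, 3.14, 3.14, 3.14].

## Interface

Orientations are given as [roll, pitch, yaw] about the fixed x, y, z axes, in that order (R = Rz(yaw) Ry(pitch) Rx(roll)).
In Python, from cell import manip gives the robot as it stands. The module is installed in compiled form; this text tells all that it offers.
- The arm moves only by the shell command python3 -m crank 'ROWS' [OPENING] [FORCE]. ROWS is JSON, a list of rows, each an object with "delta_pos": the shift along the tool's x, y, z normalised to -1 to 1, where 1 is 0.5 m, a list of three; "angular": the turn, a rotation vector about the tool's x, y, z normalised to -1 to 1, where 1 is 2 pi rad, a list of three. A call has exactly 5 rows; each row shifts and turns the commanded pose from where the row before left it, along the tool's axes as they then stand; what a row does not reach is not made up. A row lasts 1/12 s, in which the tool goes at most 41.7 mm and 7.16 degrees, less where a joint would pass 70% of its speed; a pose out of reach is approached as far as the arm can. A call with a number of a shift or a turn outside -1 to 1 is refused whole. A call with a gripper value outside its range is refused whole. OPENING is the opening, from -1 (shut) to 1 (fully open), set as the call begins (- or left out, the last holds). The fingers move at their own pace and stop on an object; FORCE is the grip in N (left out, the last holds). Time passes only in rows, so rows that do not move let the fingers close, or fill a call up. It gives the time, the measured TCP pose, the force, the opening and the grip force at its end, in the units of the state.
- manip.read_state(): the state, without advancing time (a new reading comes with each control period).
- manip.snapshot(name): name is "scene" or "top" or "wrist"; returns (picture, depth): 400x640x3 uint8, blue, green, red; 400x640 float32, m along the optical axis (not along the pixel's ray), 0 where there is no reading.
- manip.camera_info(name): a dict with "K" (3x3 intrinsics, pixels), "pose" (4x4, takes a point from camera to world coordinates); the wrist camera has in their place "mount" (4x4, takes a point from camera to tool coordinates, whose origin is the TCP and whose axes are the flange's). Camera axes: x right, y up, looking along -z (the intrinsics and any distortion apply to the point x, -y, -z); pixel columns grow to the right and rows downward; lengths in m; the calibration is good to about 2 mm. A picture is of the moment at which its call begins: read the wrist's pose just before it. camera_info takes no time and is no camera call.
- manip.finish_job(): hands the job in; it is judged then, once.
Trained networks look in the newest picture that a camera, given by its name, has taken for a name from the list of things; names that differ only in an ending like _2 or _b are one class to them, and where a whole thing is asked for, a point or a joint stands for the part that bears it (a point fixed in the world has none). Each returns a list of dicts, best first, with "p" (0 to 1); they miss things now and then, are a little off and sometimes report something else, mostly with a low value. They report only what shows in the picture. A call takes as long as a camera call. They do not tell look-alikes from the thing itself.
- manip.outline_of(camera, thing): "region" (400x640 bool, what is visible of it) and "centre" ([column, row] in pixels, amid what is visible of it).
The state is a dict: "time": time; "joint_pos": joint angles; "joint_velocities": joint speeds; "joint_torque": joint torques, N m; "position": TCP position; "eef_rot": TCP orientation; "wrist_force": force on the tool from outside, world axes, zero at the start; "ft_torque": the same for the moment, N m; "width": finger opening in m; "grasp_force": force on a finger pad.
Only numpy, scipy, OpenCV 4.12 (cv2) and the standard library are available. Lean on these libraries where they do the work, as an engineer would, in place of code of your own. Each camera call takes 0.05 s, during which the arm holds its last target. There are 200 camera calls.

## Task

Of the two small water tanks by the sink, the one whose brass stopcock has a flat wing handle was left open, its tapered plug standing loose and proud. Take the wing handle and turn it clockwise while pressing it down, so that the plug goes down gradually as it turns (not first one and then the other), until the wing stands squarely across the spout and the plug is fully home and holds; then let go. Leave the stopcock with the round knob as it is.

Things in the scene. Friction and masses are not known exactly. Their poses are not given: they have to be found in the camera images.
- wing_grip (a point): Grip point on the wing handle of the stopcock to be closed: on the plug's upright axis, 10 mm below the wing's top edge. The wing is an upright brass plate, 56 mm long (this point's x axis), 10 mm thick (y), 28 mm high (z, up); it turns and sinks with the plug. The point is 134 mm above the shelf with the plug fully raised, 118 mm with it home. The fixed tank may be the left or the right one.
- plug_turn (a joint): Turn of the wing and plug, rad: 0 = wing in line with the spout (open), 1.571 = squarely across it (closed); grows clockwise seen from above. Starts at 0.15 to 0.45, stops at 1.9. Friction about 0.1 N m; stays where left. The brass spout, 16 mm thick, runs level from the barrel out over the tank's near end.
- plug_drop (a joint): How far the tapered plug is pressed into its hole, m: 0 = fully raised, 0.016 = home (hard stop). Starts at 0 to 0.004. Friction about 8 N; stays where left. The hole is in an upright brass barrel 40 mm across, its top 85 mm above the shelf. Under the wing: stem 14 mm across, then the plug, 27 mm across. With the plug home the wing's lower edge is still 15 mm above the barrel.
- round_knob (a joint): Turn of the other tank's stopcock, rad, 0 at the start: a round brass knob (42 mm across, 20 mm high, top 120 mm above the shelf) on a like barrel, to be left alone. Each fixed white tank is 150 x 110 x 45 mm with the barrel at its spout end and a grey filler cap (38 mm across, top 57 mm above the shelf) at the other.
Things that resemble listed ones, but are neither listed nor needed, are in the scene too. What is shaped like the part that bears wing_grip but black is not meant.

How it is judged:
By the outcome, as a careful person would: the job done as asked, in the order asked, and still so for the second after the job is handed in, with the robot touching nothing.
It also fails if it takes over 34 s, if anything falls off the work surface, if the arm or the gripper's body presses on something with over 40 N, if the wrist force passes 120 N, or if a joint passes its speed limit or range.

## Working session

There is one attempt and no reset: what is moved stays moved. The work goes in short steps, Python scripts to look and compute and a shell command to move; the robot and the scene stay as the last step left them, time stands still between calls to the robot, and variables do not carry over. Pictures are saved under pics/ and viewed, at most 10 in all, crops included, and the job is handed in when it is done.

```bash
mkdir -p pics
cat > h.py <<'E'
import numpy as np, cv2
from cell import manip
from scipy.spatial.transform import Rotation as R
def campose(n,st=None):
    c=manip.camera_info(n)
    if n!='wrist': return np.array(c['K']),np.array(c['pose'])
    T=np.eye(4);T[:3,:3]=R.from_euler('xyz',st['eef_rot']).as_matrix();T[:3,3]=st['position']
    return np.array(c['K']),T@np.array(c['mount'])
def cloud(n,depth,st=None):
    K,T=campose(n,st);v,u=np.mgrid[:depth.shape[0],:depth.shape[1]]
    x=(u-K[0,2])/K[0,0]*depth;y=(v-K[1,2])/K[1,1]*depth
    P=np.stack([x,-y,-depth],-1);W=P@T[:3,:3].T+T[:3,3];W[depth<=0]=np.nan
    return W
E
python3 - <<'E'
from h import *
st=manip.read_state();print(st)
ims=[]
for n in ['scene','top']:
    im,d=manip.snapshot(n);ims.append(im);W=cloud(n,d,st)
    print(n,manip.camera_info(n).keys())
    for o in manip.outline_of(n,'wing_grip'):
        r=o['region'];p=W[r];p=p[~np.isnan(p[:,0])]
        print('wing',o['p'],o['centre'],r.sum(),np.median(p,0).round(3) if len(p) else 0,np.percentile(p[:,2],[5,95]).round(3) if len(p) else 0,im[r].mean(0).round())
    for o in manip.outline_of(n,'round_knob'):
        r=o['region'];p=W[r]; print('knob',o['p'],o['centre'],np.nanmedian(p,0).round(3),im[r].mean(0).round())
    cv2.imwrite(f'pics/{n}1.png',im)
    np.savez(f'{n}1.npz',W=W,im=im)
E
```

```text
{'time': 0.0, 'joint_pos': array([-1.50529056e+00,  3.81205795e-01,  1.29827460e+00,  3.07438849e-05,
        1.46360364e+00, -2.15321807e-01]), 'joint_velocities': array([ 2.63592717e-04,  5.22041400e-04,  4.62969965e-05, -8.76177189e-04,
       -5.20277850e-04, -2.24833387e-03]), 'joint_torque': array([-9.22120562e-04, -4.48458624e+01, -2.31273311e+01, -2.97896877e-04,
        4.82050062e-03,  1.79124487e-05]), 'position': array([ 0.15241193, -0.52826091,  0.30330177]), 'eef_rot': array([-3.14014224e+00, -3.48507729e-04,  2.80824013e-01]), 'wrist_force': array([-0.09291926,  0.2327699 , -0.44567977]), 'ft_torque': array([ 0.02162262, -0.00378502, -0.06344587]), 'grasp_force': 0.0, 'width': 0.08509542949684414}
scene dict_keys(['K', 'pose'])
wing 0.69 [431.0, 208.0] 213 [0.632 0.376 0.123] [0.049 0.143] [29. 28. 28.]
wing 0.62 [195.4, 163.0] 119 [ 0.212 -0.254  0.117] [0.003 0.144] [28. 28. 27.]
wing 0.57 [356.9, 202.9] 146 [0.541 0.166 0.13 ] [0.087 0.146] [49. 81. 98.]
wing 0.49 [196.8, 296.2] 132 [ 0.682 -0.334  0.138] [0.089 0.144] [27. 25. 25.]
knob 0.73 [248.3, 219.4] [ 0.488 -0.162  0.12 ] [ 58. 101. 124.]
top dict_keys(['K', 'pose'])
wing 0.74 [454.0, 125.9] 172 [ 0.673 -0.333  0.128] [0.086 0.14 ] [50. 53. 54.]
wing 0.72 [220.1, 288.1] 162 [0.229 0.285 0.134] [0.094 0.142] [43. 45. 46.]
wing 0.72 [193.3, 138.1] 162 [0.628 0.375 0.129] [0.083 0.141] [35. 37. 38.]
wing 0.61 [264.8, 176.4] 142 [0.536 0.167 0.138] [0.095 0.143] [ 76. 107. 125.]
wing 0.56 [385.9, 196.7] 175 [ 0.48  -0.159  0.118] [0.112 0.122] [ 84. 125. 147.]
knob 0.47 [385.8, 195.1] [ 0.48  -0.16   0.118] [ 87. 125. 146.]
```

Run:
```python
from h import *
a=np.load('top1.npz');b=np.load('scene1.npz')
t=cv2.resize(a['im'][110:250,190:330],None,fx=4,fy=4,interpolation=2)
s=cv2.resize(b['im'][150:290,325:375+10],(240,560))
cv2.imwrite('pics/c1.png',np.hstack([t,s]))
cv2.imwrite('pics/full.png',a['im'])
for n,D,c in [('top',a,(265,176)),('scene',b,(357,203))]:
    W=D['W'];im=D['im'].astype(int)
    near=np.hypot(W[...,0]-.537,W[...,1]-.167)<.04
    m=near&(W[...,2]>.12)
    p=W[m];
    q=p[p[:,2]>.132];c=q[:,:2].mean(0);e=np.linalg.svd(q[:,:2]-c)[2][0];
    t=(q[:,:2]-c)@e
    print(n,len(p),len(q),c,'dir deg',np.degrees(np.arctan2(e[1],e[0])),t.min(),t.max(),np.percentile(p[:,2],[50,90,99]))
    n2=np.hypot(W[...,0]-.537,W[...,1]-.167)<.12
    m=n2&(W[...,2]>.05)&(W[...,2]<.1)&(im[...,2]-im[...,0]>25)
    q=W[m];print('brass low',len(q),q.mean(0));print(q[::6].round(3).tolist()[:40])
```

```text
top 102 88 [0.53597478 0.16874393] dir deg 174.4331631149332 -0.02701554727508442 0.027076901913073468 [0.1396444  0.14195529 0.14389003]
brass low 166 [0.51286942 0.16325998 0.07601303]
[[0.555, 0.166, 0.084], [0.548, 0.165, 0.095], [0.545, 0.162, 0.1], [0.547, 0.16, 0.065], [0.541, 0.155, 0.083], [0.536, 0.156, 0.1], [0.534, 0.159, 0.095], [0.533, 0.185, 0.084], [0.528, 0.167, 0.099], [0.53, 0.152, 0.086], [0.528, 0.172, 0.054], [0.522, 0.166, 0.082], [0.518, 0.165, 0.088], [0.518, 0.164, 0.071], [0.515, 0.161, 0.073], [0.512, 0.159, 0.069], [0.506, 0.17, 0.071], [0.504, 0.168, 0.065], [0.501, 0.164, 0.072], [0.498, 0.159, 0.07], [0.496, 0.156, 0.067], [0.489, 0.167, 0.071], [0.487, 0.164, 0.071], [0.484, 0.162, 0.068], [0.481, 0.156, 0.067], [0.479, 0.153, 0.068], [0.473, 0.165, 0.061], [0.47, 0.159, 0.065]]
scene 99 72 [0.53780447 0.16820005] dir deg -4.475737056811133 -0.028544049954555305 0.026281746879785437 [0.14058186 0.14535758 0.14871002]
brass low 190 [0.53040152 0.16220149 0.07451091]
[[0.47, 0.159, 0.067], [0.482, 0.164, 0.075], [0.487, 0.165, 0.074], [0.489, 0.165, 0.072], [0.491, 0.16, 0.072], [0.493, 0.156, 0.07], [0.495, 0.156, 0.068], [0.497, 0.155, 0.065], [0.502, 0.156, 0.066], [0.51, 0.16, 0.069], [0.527, 0.158, 0.086], [0.542, 0.16, 0.099], [0.544, 0.16, 0.096], [0.545, 0.184, 0.087], [0.546, 0.163, 0.092], [0.549, 0.182, 0.088], [0.545, 0.164, 0.085], [0.553, 0.18, 0.088], [0.551, 0.161, 0.089], [0.55, 0.183, 0.078], [0.551, 0.158, 0.085], [0.553, 0.178, 0.078], [0.548, 0.157, 0.076], [0.555, 0.174, 0.078], [0.544, 0.156, 0.067], [0.554, 0.171, 0.073], [0.549, 0.154, 0.069], [0.556, 0.171, 0.069], [0.551, 0.157, 0.064], [0.553, 0.177, 0.058], [0.555, 0.162, 0.062], [0.554, 0.159, 0.057]]
```

View pics/c1.png

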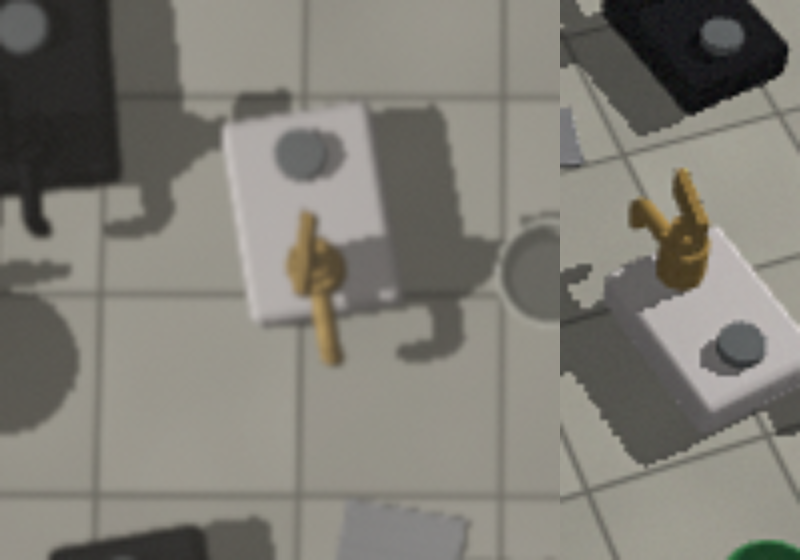

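View pics/full.png

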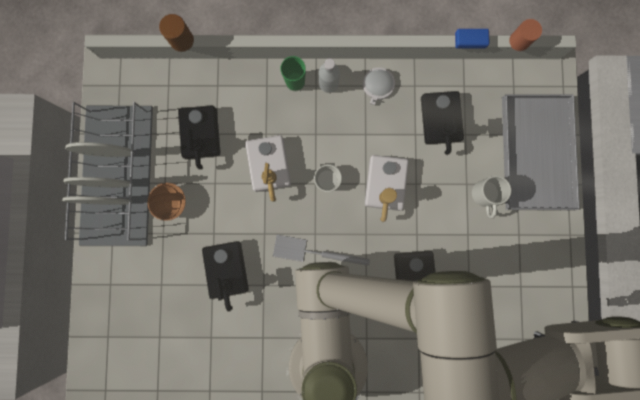

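The fixed tank with the brass wing is the left one: wing at about (306,237) in the crop and (266,177) in the full view, with the spout running to near-right (crop 332,360). The black ones are look-alikes. I'll move above it now.

```bash
for i in 1; do :; done
python3 -m crank '[{"delta_pos":[0.03,-0.03,0],"angular":[0,0,0]},{"delta_pos":[0.056,-0.056,0],"angular":[0,0,0]},{"delta_pos":[0.056,-0.056,0],"angular":[0,0,0]},{"delta_pos":[0.056,-0.056,0],"angular":[0,0,0]},{"delta_pos":[0.056,-0.056,0],"angular":[0,0,0]}]' 1
python3 -m crank '[{"delta_pos":[0.056,-0.056,0],"angular":[0,0,0]},{"delta_pos":[0.056,-0.056,0],"angular":[0,0,0]},{"delta_pos":[0.056,-0.056,0],"angular":[0,0,0]},{"delta_pos":[0.056,-0.056,0],"angular":[0,0,0]},{"delta_pos":[0.056,-0.056,0],"angular":[0,0,0]}]'
```

```text
time: 0.72
position: [0.2396, -0.3695, 0.3038]
eef_rot: [-3.142, -0.0, 0.28]
wrist_force: [1.1, -0.3, -0.2]
width: 0.0855
grasp_force: 0.0
time: 1.13
position: [0.3353, -0.1961, 0.3041]
eef_rot: [3.141, -0.0, 0.28]
wrist_force: [0.5, -0.3, 0.3]
width: 0.0857
grasp_force: 0.0
```

```bash
python3 -m crank '[{"delta_pos":[0.056,-0.056,0],"angular":[0,0,0]},{"delta_pos":[0.056,-0.056,0],"angular":[0,0,0]},{"delta_pos":[0.056,-0.056,0],"angular":[0,0,0]},{"delta_pos":[0.056,-0.056,0],"angular":[0,0,0]},{"delta_pos":[0.056,-0.056,0],"angular":[0,0,0]}]'
python3 -c "
from h import *
print(manip.camera_info('wrist'))"
```

```text
time: 1.55
position: [0.4312, -0.0225, 0.3041]
eef_rot: [3.141, -0.0, 0.281]
wrist_force: [1.0, -1.1, 0.3]
width: 0.0851
grasp_force: 0.0
{'K': array([[354.83001049,   0.        , 326.63158049],
       [  0.        , 354.83001049, 204.10944337],
       [  0.        ,   0.        ,   1.        ]]), 'mount': array([[-1.45387801e-03,  9.55465524e-01,  2.95099167e-01,
         7.60413225e-02],
       [ 9.99998861e-01,  1.26967725e-03,  8.15805464e-04,
         1.35720904e-04],
       [ 4.04793297e-04,  2.95100017e-01, -9.55466282e-01,
        -7.00797923e-02],
       [ 0.00000000e+00,  0.00000000e+00,  0.00000000e+00,
         1.00000000e+00]])}
```

```bash
python3 -m crank '[{"delta_pos":[0.056,-0.056,0],"angular":[0,0,0]},{"delta_pos":[0.056,-0.056,0],"angular":[0,0,0]},{"delta_pos":[0.056,-0.056,0],"angular":[0,0,0]},{"delta_pos":[0.056,-0.056,0],"angular":[0,0,0]},{"delta_pos":[0.056,-0.056,0],"angular":[0,0,0]}]'
python3 -m crank '[{"delta_pos":[0.032,-0.032,0],"angular":[0,0,0]},{"delta_pos":[0,0,0],"angular":[0,0,-0.0198]},{"delta_pos":[0,0,0],"angular":[0,0,-0.0198]},{"delta_pos":[0,0,0],"angular":[0,0,-0.0198]},{"delta_pos":[0,0,0],"angular":[0,0,-0.0198]}]'
python3 -m crank '[{"delta_pos":[0,0,0],"angular":[0,0,-0.0198]},{"delta_pos":[0,0,0],"angular":[0,0,-0.0198]},{"delta_pos":[0,0,0],"angular":[0,0,-0.0198]},{"delta_pos":[0,0,0],"angular":[0,0,-0.0198]},{"delta_pos":[0,0,0],"angular":[0,0,-0.0198]}]'
python3 -m crank '[{"delta_pos":[0,0,0],"angular":[0,0,-0.0198]},{"delta_pos":[0,0,0],"angular":[0,0,-0.0198]},{"delta_pos":[0,0,0],"angular":[0,0,-0.0198]},{"delta_pos":[0,0,0],"angular":[0,0,-0.0198]},{"delta_pos":[0,0,0],"angular":[0,0,-0.0198]}]'
python3 -m crank '[{"delta_pos":[0,0,0],"angular":[0,0,-0.0198]},{"delta_pos":[0,0,0],"angular":[0,0,-0.0198]},{"delta_pos":[0,0,0],"angular":[0,0,-0.0198]},{"delta_pos":[0,0,0],"angular":[0,0,-0.0198]},{"delta_pos":[0,0,0],"angular":[0,0,-0.0198]}]'
python3 -m crank '[{"delta_pos":[0,0,0],"angular":[0,0,-0.0198]},{"delta_pos":[0,0,0],"angular":[0,0,-0.0198]},{"delta_pos":[0,0,0],"angular":[0,0,-0.0198]},{"delta_pos":[0,0,0],"angular":[0,0,0]},{"delta_pos":[0,0,0],"angular":[0,0,0]}]'
cat > look.py <<'E'
import sys
from h import *
st=manip.read_state();im,d=manip.snapshot('wrist');W=cloud('wrist',d,st)
np.savez('w.npz',W=W,im=im);cv2.imwrite('pics/'+sys.argv[1]+'.png',im)
print(st['time'],st['position'].round(4),st['eef_rot'].round(4),st['joint_pos'].round(3))
for o in manip.outline_of('wrist','wing_grip'):
    p=W[o['region']];print('wing',o['p'],o['centre'],o['region'].sum(),np.nanmedian(p,0).round(4))
b=im.astype(int);brass=b[...,2]-b[...,0]>25
near=np.hypot(W[...,0]-.537,W[...,1]-.168)<.035
q=W[near&brass&(W[...,2]>.125)];zt=np.percentile(q[:,2],[50,95]);q=q[q[:,2]>zt[0]-.004]
def fit(q,s):
    r=cv2.minAreaRect((q[:,:2]*1000).astype(np.float32));c=q[:,:2].mean(0);e=np.linalg.svd(q[:,:2]-c)[2][0]
    print(s,len(q),'rect',np.round(r[0],1),np.round(r[1],1),round(r[2],1),'pca',c.round(4),np.degrees(np.arctan2(e[1],e[0])).round(1))
print(zt);fit(q,'wingtop')
m=brass&(W[...,2]>.055)&(W[...,2]<.079)&(np.hypot(W[...,0]-.537,W[...,1]-.168)>.03)&(np.hypot(W[...,0]-.537,W[...,1]-.168)<.11)
fit(W[m],'spout')
wh=(b.min(2)>110)&(W[...,2]>.040)&(W[...,2]<.050)&(np.hypot(W[...,0]-.58,W[...,1]-.172)<.14)
if wh.sum()>200: fit(W[wh],'tank')
E
python3 look.py w1
```

```text
time: 1.97
position: [0.5269, 0.1509, 0.3039]
eef_rot: [3.141, -0.0, 0.281]
wrist_force: [1.1, -0.7, 0.1]
width: 0.0852
grasp_force: 0.0
time: 2.38
position: [0.5373, 0.1688, 0.3037]
eef_rot: [-3.141, 0.0, 0.785]
wrist_force: [0.0, 0.2, 0.0]
width: 0.0853
grasp_force: 0.0
time: 2.8
position: [0.5373, 0.1685, 0.3039]
eef_rot: [-3.141, 0.0, 1.407]
wrist_force: [-0.9, -0.8, 0.4]
width: 0.0856
grasp_force: 0.0
time: 3.22
position: [0.5373, 0.1686, 0.3038]
eef_rot: [-3.141, -0.0, 2.029]
wrist_force: [1.2, -0.6, -0.5]
width: 0.0855
grasp_force: 0.0
time: 3.63
position: [0.5373, 0.1685, 0.3038]
eef_rot: [-3.141, -0.0, 2.651]
wrist_force: [-0.6, -0.4, 1.1]
width: 0.0852
grasp_force: 0.0
time: 4.05
position: [0.5373, 0.1685, 0.3039]
eef_rot: [-3.142, -0.0, 3.014]
wrist_force: [-0.2, 0.3, -0.1]
width: 0.0851
grasp_force: 0.0
4.05 [0.5373 0.1685 0.3039] [-3.1415e+00 -2.0000e-04  3.0139e+00] [ 0.094  0.404  1.26  -0.     1.478 -1.349]
wing 0.83 [601.7, 270.6] 3369 [0.627  0.3735 0.1263]
wing 0.67 [325.7, 198.8] 1549 [0.5356 0.1695 0.1416]
[0.14198433 0.14312921]
wingtop 1102 rect [537.6 169.1] [10.  55.6] 85.2 pca [0.5361 0.1693] -4.8
spout 837 rect [488.7 160.5] [39.2 15.9] 10.0 pca [0.4887 0.161 ] 10.3
tank 9286 rect [588.7 135.6] [148.5 192.7] 9.3 pca [0.5822 0.1863] -13.0
```

View pics/w1.png

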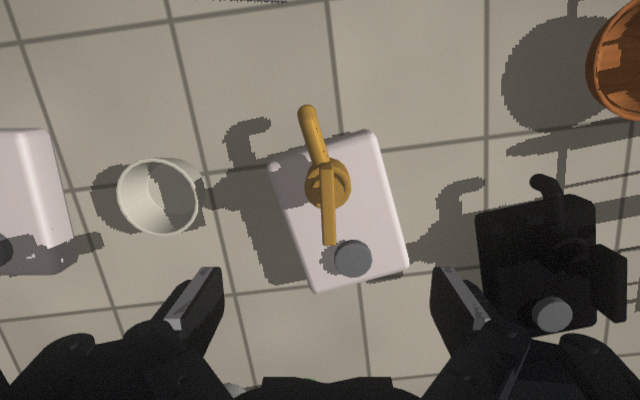

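The wing (pixel ~328,205) is at (0.5376, 0.169), axis −4.8°, top 0.142. The spout (~315,135) is at about 9.7°, so the turn is ≈0.25 rad, as expected. Next I align and descend.

```bash
python3 -m crank '[{"delta_pos":[-0.0006,0.0012,0.04],"angular":[0,0,-0.007]},{"delta_pos":[0,0,0.06],"angular":[0,0,0]},{"delta_pos":[0,0,0.06],"angular":[0,0,0]},{"delta_pos":[0,0,0.04],"angular":[0,0,0]},{"delta_pos":[0,0,0],"angular":[0,0,0]}]'
python3 look.py w2
python3 - <<'E'
from h import *
D=np.load('w.npz');W=D['W'];b=D['im'].astype(int)
m=((b.min(2)>90)&(W[...,2]>.040)&(W[...,2]<.05)).astype(np.uint8)
m=cv2.morphologyEx(m,cv2.MORPH_OPEN,np.ones((3,3)))
n,l,s,c=cv2.connectedComponentsWithStats(m)
for i in range(1,n):
    if s[i,4]>500:
        q=W[l==i];print(s[i],cv2.minAreaRect((q[:,:2]*1000).astype(np.float32)))
E
```

```text
time: 4.57
position: [0.5363, 0.1689, 0.2]
eef_rot: [-3.14, -0.008, 3.059]
wrist_force: [-0.7, 0.1, -0.8]
width: 0.0852
grasp_force: 0.0
4.5667 [0.5363 0.1689 0.2   ] [-3.1402 -0.0077  3.0593] [ 0.095  0.499  1.421  0.     1.229 -1.394]
wing 0.6 [326.8, 263.3] 4206 [0.5337 0.1696 0.1416]
[0.14189934 0.1429364 ]
wingtop 2892 rect [537.5 169.2] [ 9.9 55.9] 85.2 pca [0.5351 0.1695] -4.8
spout 1837 rect [549.8 168. ] [162.8  17.3] 6.7 pca [0.4886 0.1611] 9.3
tank 15983 rect [588.4 138.4] [148.5 187.1] 9.3 pca [0.5795 0.1881] -12.5
[  263   156   171   212 15929] ((581.9262084960938, 177.21728515625), (147.67604064941406, 107.13780212402344), 9.850993156433105)
[  26  177  118   74 1579] ((522.909912109375, 5.168643951416016), (79.70387268066406, 50.21367263793945), 82.13168334960938)
```

View pics/w2.png

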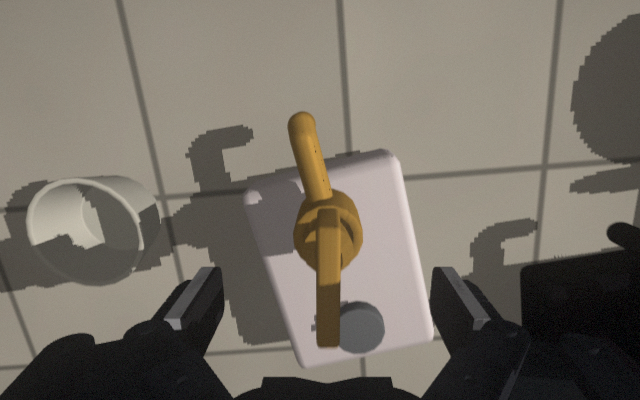

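The wing (~328,270) sits centred between the open fingers and lined up with them. I'll go down the last 14 mm and settle.

```bash
python3 -m crank '[{"delta_pos":[0,0,0.014],"angular":[0,0,0]},{"delta_pos":[0,0,0.014],"angular":[0,0,0]},{"delta_pos":[0,0,0],"angular":[0,0,0]},{"delta_pos":[0,0,0],"angular":[0,0,0]},{"delta_pos":[0,0,0],"angular":[0,0,0]}]'
```

```text
time: 5.08
position: [0.5379, 0.1691, 0.1904]
eef_rot: [3.141, 0.001, 3.062]
wrist_force: [0.4, -0.4, 1.0]
width: 0.0853
grasp_force: 0.0
```

```bash
python3 -m crank '[{"delta_pos":[0,0,0.009],"angular":[0,0,0]},{"delta_pos":[0,0,0],"angular":[0,0,0]},{"delta_pos":[0,0,0],"angular":[0,0,0]},{"delta_pos":[0,0,0],"angular":[0,0,0]},{"delta_pos":[0,0,0],"angular":[0,0,0]}]' -1 70
python3 -m crank '[{"delta_pos":[0,0,0],"angular":[0,0,0]},{"delta_pos":[0,0,0],"angular":[0,0,0]},{"delta_pos":[0,0,0],"angular":[0,0,0]},{"delta_pos":[0,0,0],"angular":[0,0,0]},{"delta_pos":[0,0,0],"angular":[0,0,0]}]'
```

```text
time: 5.5
position: [0.5378, 0.1691, 0.1855]
eef_rot: [3.142, 0.0, 3.062]
wrist_force: [0.1, 0.0, 0.6]
width: 0.0254
grasp_force: 0.0
time: 5.92
position: [0.5378, 0.1691, 0.1856]
eef_rot: [3.141, 0.0, 3.062]
wrist_force: [-1.1, 0.3, 2.9]
width: 0.0088
grasp_force: 71.2
```

```bash
python3 -m crank '[{"delta_pos":[0,0,0.0011],"angular":[0,0,0.0083]},{"delta_pos":[0,0,0.0011],"angular":[0,0,0.0083]},{"delta_pos":[0,0,0.0011],"angular":[0,0,0.0083]},{"delta_pos":[0,0,0.0011],"angular":[0,0,0.0083]},{"delta_pos":[0,0,0.0011],"angular":[0,0,0.0083]}]'
python3 -c "
from h import *
s=manip.read_state();print(s['ft_torque'],s['wrist_force'])"
```

```text
time: 6.33
position: [0.5378, 0.169, 0.1833]
eef_rot: [-3.142, 0.001, 2.799]
wrist_force: [-2.0, -0.6, 6.3]
width: 0.009
grasp_force: 72.0
[-0.13292252  0.35736219  0.11606197] [-1.99747059 -0.55404715  6.29754814]
```

```bash
python3 -m crank '[{"delta_pos":[0,0,0.0012],"angular":[0,0,0.0083]},{"delta_pos":[0,0,0.0012],"angular":[0,0,0.0083]},{"delta_pos":[0,0,0.0011],"angular":[0,0,0.0083]},{"delta_pos":[0,0,0.0011],"angular":[0,0,0.0083]},{"delta_pos":[0,0,0.0011],"angular":[0,0,0.0083]}]'
python3 -m crank '[{"delta_pos":[0,0,0.0011],"angular":[0,0,0.0083]},{"delta_pos":[0,0,0.0011],"angular":[0,0,0.0083]},{"delta_pos":[0,0,0.0011],"angular":[0,0,0.0083]},{"delta_pos":[0,0,0.0011],"angular":[0,0,0.0083]},{"delta_pos":[0,0,0.0011],"angular":[0,0,0.0083]}]'
```

```text
time: 6.75
position: [0.5377, 0.1689, 0.1804]
eef_rot: [-3.141, 0.001, 2.538]
wrist_force: [-2.6, -1.8, 7.1]
width: 0.0087
grasp_force: 72.0
time: 7.17
position: [0.5376, 0.1688, 0.1776]
eef_rot: [-3.141, 0.001, 2.277]
wrist_force: [-1.9, -1.0, 7.0]
width: 0.0088
grasp_force: 72.0
```

```bash
python3 -m crank '[{"delta_pos":[0,0,0.0011],"angular":[0,0,0.0083]},{"delta_pos":[0,0,0.0011],"angular":[0,0,0.0083]},{"delta_pos":[0,0,0.0011],"angular":[0,0,0.0083]},{"delta_pos":[0,0,0.0011],"angular":[0,0,0.0083]},{"delta_pos":[0,0,0.0011],"angular":[0,0,0.0083]}]'
```

```text
time: 7.58
position: [0.5375, 0.1688, 0.1748]
eef_rot: [-3.141, 0.001, 2.017]
wrist_force: [-3.1, -2.8, 6.2]
width: 0.009
grasp_force: 72.0
```

```bash
python3 -m crank '[{"delta_pos":[0,0,0.0012],"angular":[0,0,0.0086]},{"delta_pos":[0,0,0.0012],"angular":[0,0,0.0086]},{"delta_pos":[0,0,0.0012],"angular":[0,0,0.0086]},{"delta_pos":[0,0,0.0012],"angular":[0,0,0.0086]},{"delta_pos":[0,0,0.0012],"angular":[0,0,0.0086]}]'
```

```text
time: 8.0
position: [0.5374, 0.1688, 0.1717]
eef_rot: [-3.141, 0.001, 1.746]
wrist_force: [-2.9, -2.4, 6.1]
width: 0.0091
grasp_force: 72.0
```

Not at the stop yet. I'll keep pressing with the last sliver of turn and watch the force.

```bash
python3 -m crank '[{"delta_pos":[0,0,0.0011],"angular":[0,0,0.001]},{"delta_pos":[0,0,0.0011],"angular":[0,0,0.0008]},{"delta_pos":[0,0,0.0011],"angular":[0,0,0]},{"delta_pos":[0,0,0],"angular":[0,0,0]},{"delta_pos":[0,0,0],"angular":[0,0,0]}]'
```

```text
time: 8.42
position: [0.5374, 0.1688, 0.1714]
eef_rot: [3.141, 0.001, 1.738]
wrist_force: [-6.7, -3.1, 17.1]
width: 0.0087
grasp_force: 73.7
```

```bash
python3 -m crank '[{"delta_pos":[0,0,0.001],"angular":[0,0,0]},{"delta_pos":[0,0,0.001],"angular":[0,0,0]},{"delta_pos":[0,0,0.001],"angular":[0,0,0]},{"delta_pos":[0,0,0],"angular":[0,0,0]},{"delta_pos":[0,0,0],"angular":[0,0,0]}]'
```

```text
time: 8.83
position: [0.5375, 0.1688, 0.1713]
eef_rot: [3.14, 0.001, 1.738]
wrist_force: [-10.8, -3.1, 29.7]
width: 0.0086
grasp_force: 75.4
```

Firm stop: 30 N with no further motion. I'll ease the load, open, rise and look.

```bash
python3 -m crank '[{"delta_pos":[0,0,-0.002],"angular":[0,0,0]},{"delta_pos":[0,0,-0.002],"angular":[0,0,0]},{"delta_pos":[0,0,0],"angular":[0,0,0]},{"delta_pos":[0,0,0],"angular":[0,0,0]},{"delta_pos":[0,0,0],"angular":[0,0,0]}]'
python3 -m crank '[{"delta_pos":[0,0,0],"angular":[0,0,0]},{"delta_pos":[0,0,0],"angular":[0,0,0]},{"delta_pos":[0,0,0],"angular":[0,0,0]},{"delta_pos":[0,0,0],"angular":[0,0,0]},{"delta_pos":[0,0,0],"angular":[0,0,0]}]' 1
python3 -m crank '[{"delta_pos":[0,0,0],"angular":[0,0,0]},{"delta_pos":[0,0,-0.03],"angular":[0,0,0]},{"delta_pos":[0,0,-0.05],"angular":[0,0,0]},{"delta_pos":[0,0,-0.06],"angular":[0,0,0]},{"delta_pos":[0,0,-0.06],"angular":[0,0,0]}]'
python3 -m crank '[{"delta_pos":[0,0,-0.04],"angular":[0,0,0]},{"delta_pos":[0,0,0],"angular":[0,0,0]},{"delta_pos":[0,0,0],"angular":[0,0,0]},{"delta_pos":[0,0,0],"angular":[0,0,0]},{"delta_pos":[0,0,0],"angular":[0,0,0]}]'
sed -i 's/\[...,2\]>.125)/[...,2]>.115)/' look.py; python3 look.py w3
```

```text
time: 9.25
position: [0.5374, 0.1688, 0.1715]
eef_rot: [3.141, 0.001, 1.738]
wrist_force: [-5.8, -2.3, 13.0]
width: 0.0089
grasp_force: 73.0
time: 9.67
position: [0.5377, 0.1691, 0.1699]
eef_rot: [-3.141, -0.0, 1.737]
wrist_force: [0.2, 0.4, 0.6]
width: 0.0687
grasp_force: 0.0
time: 10.08
position: [0.5375, 0.1691, 0.271]
eef_rot: [-3.14, -0.0, 1.737]
wrist_force: [0.2, -0.3, 0.2]
width: 0.0855
grasp_force: 0.0
time: 10.5
position: [0.5374, 0.169, 0.2888]
eef_rot: [-3.139, -0.0, 1.737]
wrist_force: [-0.7, -0.6, -0.4]
width: 0.0853
grasp_force: 0.0
10.5 [0.5374 0.169  0.2888] [-3.1390e+00 -2.0000e-04  1.7372e+00] [ 0.095  0.416  1.285 -0.     1.443 -0.072]
wing 0.96 [328.5, 198.7] 1652 [0.5371 0.1716 0.1273]
[0.12781281 0.12894909]
wingtop 1137 rect [537.9 169.5] [ 9.9 55.7] 9.2 pca [0.5375 0.1708] -80.5
spout 756 rect [488.7 161.6] [39.4 15.1] 8.4 pca [0.4898 0.1629] 9.8
tank 12758 rect [588.9 135.5] [147.8 193.7] 9.2 pca [0.5854 0.1883] -8.1
```

View pics/w3.png

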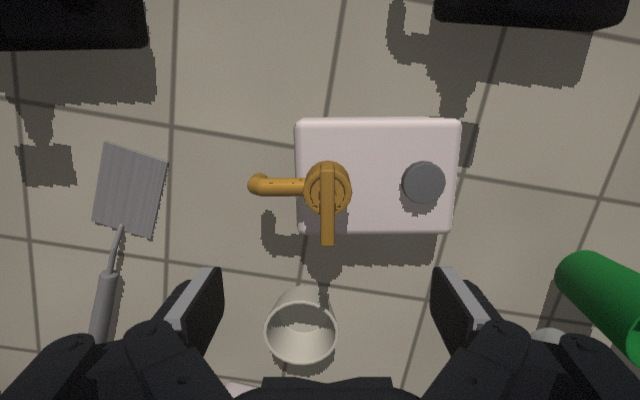

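The wing (~328,205) stands square to the spout (~275,186): −80.5° against 9.7°. Its top is at 0.128, so the plug is home, and the gripper is clear.

```bash
python3 -c "
from cell import manip
print(manip.finish_job())"
```

```text
the job is handed in; nothing more can be done
None
```

The wing stopcock is closed: I turned the wing clockwise and pressed it down together until it stood square across the spout (within about 1°) and the plug sat firmly home, then let go; the round-knob stopcock wasn't touched, and the job was handed in at about 10.5 s.

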